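# Show a helper which diya goes where on the thali

## Robot

A 6-joint arm with a two-finger parallel gripper is mounted at the origin on the work surface. World frame = base frame: x ahead of the robot, y to its left, z up, the work surface at z = 0. Lengths are in m, angles in rad, forces in N, time in s.
With the tool pointing down it reaches from about 0.325 to 0.775 m from the base axis. Payload 5.5 kg.
Tool frame: the origin (TCP) lies between the finger pads, 19 mm behind the fingertips; this is the grasp point; z points along the fingers, y is the line along which they close (so a half turn about z gives the same grasp; the last joint's range is limited). The gripper opens to 85 mm and grips with 20 to 120 N. Pads are 22 mm wide; open, the fingers measure 114 mm over their backs; the gripper's body (76 mm by 85 mm) begins 54 mm behind the grasp point. The pads swing forward as they close: fully open they stand 13 mm farther back than shut.
Start: joints at [1.093, 0.091, 1.231, -0, 1.82, -0.057], TCP at [0.245, 0.548, 0.25] pointing down, gripper open.
Joint ranges: [-2.87, 2.87], [-0.86, 2.18], [0.17, 2.46], [-1.51, 4.65], [0.06, 2.69], [-2.65, 2.65]. Speed limits (rad/s): [2.57, 2.57, 3.01, 3.14, 3.14, 3.14].

## Interface

Orientations are given as a unit quaternion [x, y, z, w].
In Python, from workcell import manip gives the robot as it stands. The module is installed in compiled form; this text tells all that it offers. Calls block until the motion is done:
- manip.reach(position, orientation): joint-space move of the TCP to a pose.
- manip.movel(position, frame=None, rate=0.15, guard=None): straight line of the TCP; frame=None keeps the orientation; rate is the mean speed in m/s. With guard (N) it stops when the force on the tool has changed by that much, and returns True; else False.
- manip.move_j(angles): joint-space move.
- manip.set_gripper(opening, effort=None): opening from 0.0 (shut) to 1.0 (fully open); effort is the grip in N (None keeps the last); returns when the fingers have stopped.
- manip.pause(seconds).
- manip.inverse_kinematics(position, orientation): joint angles nearest the present ones, or None.
- manip.state(): the state.
- manip.get_image(name): name is "side" or "top" or "wrist"; returns a dict with "pixels" (400x640x3 uint8, blue, green, red), "range_z" (400x640 float32, m along the optical axis (not along the pixel's ray), 0 where there is no reading), "fovy" (degrees; the focal length in pixels is half the picture's height over the tangent of half this angle, whatever the lens; pixels are square), "cx", "cy" (the principal point, pixels), "k1" (the pictures are not rectified: a ray, as slopes to the right and down, at radius r is drawn at 1 + k1 r^2 times it, then the intrinsics apply), "view" (4x4, takes a point from world to camera coordinates); the wrist camera has in their place "hand_eye" (4x4, takes a point from camera to tool coordinates, whose origin is the TCP and whose axes are the flange's). Camera axes: x right, y down, z forward; pixel columns grow to the right and rows downward; lengths in m; the calibration is good to about 2 mm. A picture is of the moment at which its call begins: read the wrist's pose just before it.
A pose or a line that the arm cannot do raises manip.IKError and nothing moves.
- manip.finish_job(): hands the job in; it is judged then, once.
The state is a dict: "time": time; "joints": joint angles; "joint_velocities": joint speeds; "joint_torque": joint torques, N m; "eef_pos": TCP position; "tool_rot": TCP orientation; "force": force on the tool from outside, world axes, zero at the start; "moment": the same for the moment, N m; "grip_width": opening from 0.0 (shut) to 1.0 (fully open); "grip_force": force on a finger pad.
Only numpy, scipy, OpenCV 4.12 (cv2) and the standard library are available. Lean on these libraries where they do the work, as an engineer would, in place of code of your own. Each camera call takes 0.05 s, during which the arm holds its last target. There are 200 camera calls.

## Task

Show a helper which diya is still to be put on the thali, and where: point straight down at the one diya that stands outside the thali, with the fingertips just above it (no more than 5 cm clear of its rim), and hold there for two seconds. Then point in the same way at the thali's one empty place, just above its floor (no more than 5 cm), hold for two seconds and finish the program with the hand still pointing there. Touch and move nothing, and do not dip the fingertips over any other diya or bowl on the way.

Things in the scene. Friction and masses are not known exactly. Their poses are not given: they have to be found in the camera images.
- diya_outside: Painted terracotta oil lamp: a shallow open round bowl 72 mm across and 28 mm high, with a 10 mm pinched spout on its +x side and a band of white dots. Origin under the centre of its foot, z up. This one stands on the table outside the thali, to the left or right of it; it is the first thing to point at.
- diya_outside_mouth (a point): Centre of that diya's mouth, level with its rim, 28 mm above its foot; z up.
- diya_a: Painted terracotta oil lamp: a shallow open round bowl 72 mm across and 28 mm high, with a 10 mm pinched spout on its +x side and a band of white dots. Origin under the centre of its foot, z up. This one stands in the thali, on one of its places; leave it alone.
- diya_b: Painted terracotta oil lamp: a shallow open round bowl 72 mm across and 28 mm high, with a 10 mm pinched spout on its +x side and a band of white dots. Origin under the centre of its foot, z up. This one stands in the thali, on one of its places; leave it alone.
- diya_c: Painted terracotta oil lamp: a shallow open round bowl 72 mm across and 28 mm high, with a 10 mm pinched spout on its +x side and a band of white dots. Origin under the centre of its foot, z up. This one stands in the thali, on one of its places; leave it alone.
- diya_a_mouth (a point): Centre of that diya's mouth, level with its rim, 28 mm above its foot; z up.
- diya_b_mouth (a point): Centre of that diya's mouth, level with its rim, 28 mm above its foot; z up.
- diya_c_mouth (a point): Centre of that diya's mouth, level with its rim, 28 mm above its foot; z up.
- thali: Round steel plate, 250 mm across, 3 mm thick floor, with a raised rim 20 mm high. Four places, each marked by a stamped ring 54 mm across, lie on its floor 72 mm from its centre, a quarter turn apart; three hold a diya. Origin under its centre, z up; the empty place lies on its +x side.
- empty_place (a point): Centre of the thali's one empty place, on its floor (3 mm above the table); z up. The second thing to point at. The nearest diyas stand 102 mm from it, centre to centre, their rims 28 mm above its floor.
- glass_bowl: Frosted glass bowl, 90 mm across, 45 mm high, beside the thali. Origin under its centre. Leave it alone.
- glass_bowl_rim (a point): Centre of the glass bowl's mouth, 45 mm above the table; z up.
- katori: Small plain steel bowl, 76 mm across, 34 mm high, beside the thali. Origin under its centre. Leave it alone.
- katori_rim (a point): Centre of the small steel bowl's mouth, 34 mm above the table; z up.
- cap_box: White plastic box, 66 mm square and 70 mm high, with a round twist cap that brings it to 86 mm, beside the thali. Origin under its centre. Leave it alone. Other things to leave alone: beyond the thali a flat switch board (35 mm high) and a matchbox (15 mm); farther out, beyond x = 0.74 or over 0.46 m to either side, a jug (180 mm), jars (112), tumblers (100), a tissue box (80) and plates (45).

How it is judged:
By the outcome, as a careful person would: the job done as asked, in the order asked, and still so for the second after the job is handed in, with the robot touching nothing.
It also fails if it takes over 38 s, if anything falls off the work surface, if the arm or the gripper's body presses on something with over 40 N, if the wrist force passes 120 N, or if a joint passes its speed limit or range.

## Working session

There is one attempt and no reset: what is moved stays moved. The work goes in short steps, each a Python script; the robot and the scene stay as the last script left them, time stands still between calls to the robot, and variables do not carry over. Pictures are saved under pics/ and viewed, at most 10 in all, crops included, and the job is handed in when it is done.

```bash
mkdir -p pics
cat > h.py <<'E'
import numpy as np, cv2, pickle
def K(im):
    h,w=im["pixels"].shape[:2]; f=h/2/np.tan(np.radians(im["fovy"])/2)
    return np.array([[f,0,im["cx"]],[0,f,im["cy"]],[0,0,1.]])
def rays(im,uv):
    """camera slopes for pixels (drawn = s*(1+k1 r^2))"""
    k=K(im); d=(np.atleast_2d(uv).astype(float)-[im["cx"],im["cy"]])/k[0,0]
    s=d.copy()
    for _ in range(30): s=d/(1+im["k1"]*(s**2).sum(1,keepdims=True))
    return np.c_[s,np.ones(len(s))]
def cam2world(im): return im["c2w"] if "c2w" in im else np.linalg.inv(im["view"])
def onplane(im,uv,z):
    T=cam2world(im); d=rays(im,uv)@T[:3,:3].T; o=T[:3,3]
    return o+d*((z-o[2])/d[:,2])[:,None]
def bydepth(im,uv):
    uv=np.atleast_2d(uv); z=im["range_z"][uv[:,1].astype(int),uv[:,0].astype(int)]
    T=cam2world(im); return (rays(im,uv)*z[:,None])@T[:3,:3].T+T[:3,3]
E
python3 - <<'E'
from h import *; from workcell import manip
s=manip.state(); print(s["time"],s["eef_pos"],s["tool_rot"],s["grip_width"])
ims={}
for n in("top","side"):
    im=manip.get_image(n); ims[n]=im; cv2.imwrite(f"pics/{n}0.png",im["pixels"])
    print(n,im["fovy"],im["cx"],im["cy"],im["k1"],np.linalg.inv(im["view"]).round(3).tolist())
pickle.dump(ims,open("ims.pkl","wb"))
E
```

```text
0.0 [0.24498136 0.54742958 0.24882095] [ 2.08857883e-01  9.77945480e-01 -9.78239708e-04 -2.56684060e-04] 1.0022644274011234
top 52.49445286439842 316.80669033773 197.76601324226672 -0.017221245127167408 [[0.017, -0.993, 0.121, 0.381], [-1.0, -0.019, -0.019, 0.006], [0.021, -0.12, -0.993, 1.065], [0.0, 0.0, 0.0, 1.0]]
side 47.255908454889976 328.7641944585161 190.51427684322698 -0.04337780540129671 [[0.928, -0.258, 0.269, 0.274], [-0.372, -0.612, 0.698, -0.716], [-0.016, -0.748, -0.664, 0.747], [0.0, 0.0, 0.0, 1.0]]
```

View pics/top0.png

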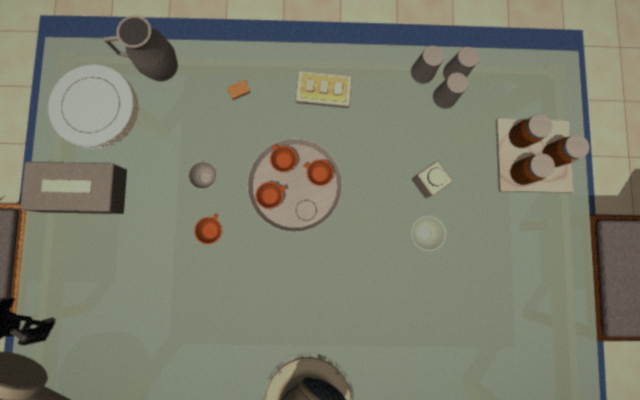

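View pics/side0.png

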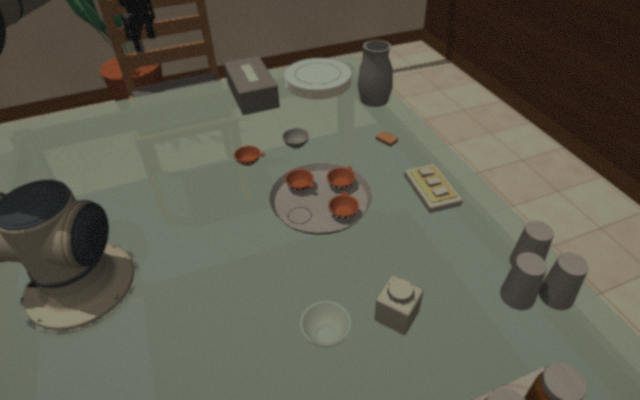

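The top view shows the outside diya at about (208,230), left of the thali, which is centred near (295,184). The empty ring is at (306,210), the katori at (203,174) and the glass bowl at (428,233). The side view shows the same diya at (247,155) and the ring at (299,215).

```bash
cat > meas.py <<'E'
from h import *
def diyas(im, amin=150):
    hsv=cv2.cvtColor(im["pixels"],cv2.COLOR_BGR2HSV)
    m=(((hsv[...,0]<14)|(hsv[...,0]>172))&(hsv[...,1]>130)&(hsv[...,2]>60)).astype(np.uint8)
    m=cv2.morphologyEx(m,cv2.MORPH_CLOSE,np.ones((3,3)))
    return [c for c in cv2.findContours(m,cv2.RETR_EXTERNAL,cv2.CHAIN_APPROX_NONE)[0] if cv2.contourArea(c)>amin]
def incircle(c):
    m=np.zeros((400,640),np.uint8); cv2.drawContours(m,[c],-1,1,-1)
    d=cv2.distanceTransform(m,cv2.DIST_L2,5); v=np.argwhere(d>d.max()-.3).mean(0)
    return v[::-1],d.max()
def tri(a,ua,b,ub):
    A=[];B=[]
    for im,u in((a,ua),(b,ub)):
        T=cam2world(im); d=T[:3,:3]@rays(im,u)[0]; d/=np.linalg.norm(d); P=np.eye(3)-np.outer(d,d); A.append(P);B.append(P@T[:3,3])
    return np.linalg.solve(sum(A),sum(B))
E
python3 - <<'E'
from meas import *
ims=pickle.load(open("ims.pkl","rb"))
for n,im in ims.items():
    print(n)
    for c in diyas(im,100):
        u,r=incircle(c); b=cv2.boundingRect(c)
        print(u.round(1),round(float(r),1),b,cv2.contourArea(c),"rim plane",onplane(im,u,.028).round(4)[0], "depth",bydepth(im,u).round(3)[0])
    # ring: contrast-enhanced crop
t,s=ims["top"],ims["side"]
def crop(im,x,y,w,h,k): return cv2.resize(cv2.convertScaleAbs(im["pixels"][y:y+h,x:x+w],alpha=1.5),None,fx=k,fy=k,interpolation=cv2.INTER_CUBIC)
cv2.imwrite("pics/crops.png",np.vstack([crop(t,185,130,160,120,4)[:300*2],])) 
print("ring top",onplane(t,[[306,210]],.003),"thali",onplane(t,[[295,184]],.02)," side ring",onplane(s,[[299,215]],.003))
print("tri ring",tri(t,[306,210],s,[299,215]))
E
```

```text
top
[599.6 319.6] 3.0 (590, 216, 50, 124) 420.5 rim plane [ 0.2089 -0.7381  0.028 ] depth [ 0.158 -0.959 -0.28 ]
[208. 230.] 13.0 (195, 214, 27, 30) 548.5 rim plane [0.4195 0.262  0.028 ] depth [0.42  0.268 0.005]
[ 20. 230.] 3.6 (0, 204, 25, 109) 384.0 rim plane [0.4104 0.7385 0.028 ] depth [ 0.419  0.954 -0.278]
[269. 195.] 13.0 (256, 182, 30, 27) 547.5 rim plane [0.5121 0.1101 0.028 ] depth [0.515 0.112 0.008]
[320. 172.] 13.0 (304, 160, 30, 26) 528.5 rim plane [ 0.5748 -0.0202  0.028 ] depth [ 0.579 -0.021  0.007]
[527.6 172.7] 3.0 (523, 157, 18, 26) 106.0 rim plane [ 0.5845 -0.5676  0.028 ] depth [ 0.573 -0.535  0.087]
[283.  158.5] 13.0 (270, 145, 27, 27) 536.5 rim plane [0.6085 0.0767 0.028 ] depth [0.613 0.078 0.009]
[559.7 151. ] 3.2 (557, 138, 14, 25) 104.5 rim plane [ 0.6452 -0.6577  0.028 ] depth [ 0.63  -0.621  0.086]
[526.1 134.4] 3.0 (521, 120, 19, 24) 104.5 rim plane [ 0.6882 -0.5686  0.028 ] depth [ 0.67  -0.535  0.088]
side
[543.3 398.7] 4.2 (535, 375, 16, 25) 118.0 rim plane [ 0.6929 -0.5496  0.028 ] depth [ 0.66  -0.563  0.085]
[343.5 205.5] 10.8 (329, 192, 29, 25) 471.0 rim plane [ 0.577  -0.0212  0.028 ] depth [ 0.586 -0.002  0.008]
[298.5 179. ] 9.6 (286, 170, 28, 19) 386.0 rim plane [0.5128 0.1077 0.028 ] depth [0.519 0.129 0.01 ]
[342. 177.] 9.6 (328, 167, 27, 20) 372.5 rim plane [0.6136 0.0734 0.028 ] depth [0.622 0.092 0.011]
[247.5 154. ] 8.0 (235, 147, 29, 16) 291.5 rim plane [0.4225 0.2561 0.028 ] depth [0.427 0.285 0.007]
[111.7  69.7] 10.0 (99, 57, 33, 28) 390.5 rim plane [0.1026 0.9246 0.028 ] depth [ 1.000e-03  1.897e+00 -3.980e-01]
[139.6  70.9] 6.0 (126, 51, 36, 28) 313.0 rim plane [0.1941 0.8722 0.028 ] depth [ 0.148  1.791 -0.388]
ring top [[0.47739216 0.01438292 0.003     ]] thali [[0.54323843 0.04423642 0.02      ]]  side ring [[0.47998207 0.0135048  0.003     ]]
tri ring [0.47876866 0.01413561 0.00249602]
```

View pics/crops.png

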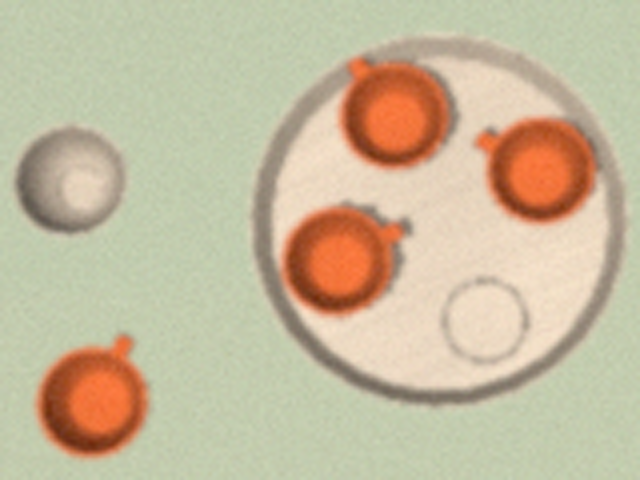

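The top and side rays agree: the ring triangulates to (0.479, 0.014, 0.0025), and the parallelogram of the three diyas gives (0.478, 0.013). I'll shut the gripper, move above the diya and measure with the wrist camera from two places.

Run:
```python
from meas import *; from workcell import manip
from scipy.spatial.transform import Rotation as R
manip.set_gripper(0.0)
w=[]
def shot(p):
    manip.reach(p,[0,1,0,0]); manip.pause(.2); s=manip.state(); im=manip.get_image("wrist")
    T=np.eye(4); T[:3,:3]=R.from_quat(s["tool_rot"]).as_matrix(); T[:3,3]=s["eef_pos"]
    im["c2w"]=T@im["hand_eye"]; w.append(im); print(s["time"],s["eef_pos"].round(4),s["joints"].round(3),s["grip_width"],im["c2w"].round(3).tolist())
    for c in diyas(im,400):
        u,r=incircle(c); print("  ",u.round(1),round(float(r),1),cv2.boundingRect(c),onplane(im,u,.028).round(4)[0])
shot([.42,.26,.25]); shot([.40,.20,.25])
pickle.dump(w,open("w.pkl","wb")); cv2.imwrite("pics/w.png",np.vstack([cv2.resize(i["pixels"],(480,300)) for i in w]))
```

```text
2.3417 [0.4197 0.2608 0.2499] [ 0.487 -0.194  1.506  0.     1.829 -1.085] -0.00232028519639221 [[-0.002, 0.948, 0.319, 0.336], [1.0, 0.002, 0.0, 0.261], [-0.0, 0.319, -0.948, 0.374], [0.0, 0.0, 0.0, 1.0]]
   [163.5 320.5] 22.6 (139, 298, 57, 48) [0.6074 0.072  0.028 ]
   [ 84.5 296. ] 22.8 (57, 271, 67, 51) [ 0.5748 -0.0215  0.028 ]
   [184.  251.2] 27.6 (151, 223, 65, 58) [0.5128 0.1103 0.028 ]
   [321.  168.8] 33.0 (287, 136, 69, 74) [0.4184 0.2634 0.028 ]
2.95 [0.4001 0.2007 0.2498] [ 0.389 -0.32   1.611  0.     1.851 -1.183] 0.0013717458505503306 [[-0.002, 0.948, 0.319, 0.317], [1.0, 0.001, 0.0, 0.201], [-0.0, 0.319, -0.948, 0.374], [0.0, 0.0, 0.0, 1.0]]
   [136.8 311.8] 23.2 (107, 287, 66, 50) [ 0.5756 -0.0195  0.028 ]
   [239.  267.7] 27.4 (204, 240, 66, 56) [0.5133 0.1109 0.028 ]
   [379. 187.] 31.8 (345, 155, 68, 72) [0.418  0.2637 0.028 ]
```

View pics/w.png

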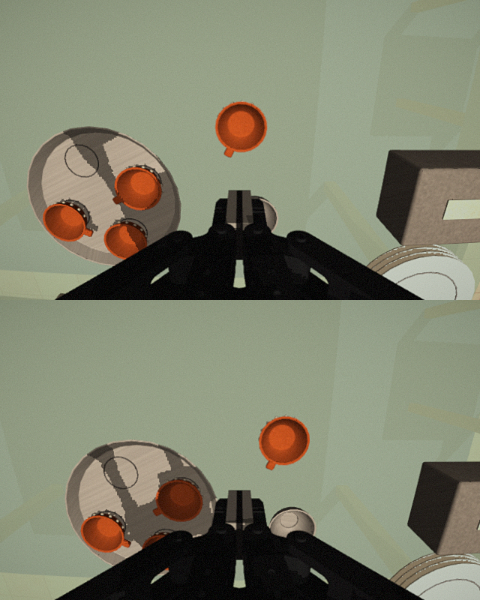

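The wrist views show the shut fingers at bottom centre, the outside diya at (321,169) and then (379,187), and the empty ring near (109,213) and then (161,231). The closest diya is lower right in the thali. Next I'll triangulate heights and check where the fingertips are relative to the TCP.

Run:
```python
from meas import *
w=pickle.load(open("w.pkl","rb")); t=pickle.load(open("ims.pkl","rb"))["top"]
a,b=w
print("mouth wrist-wrist",tri(a,[321,168.8],b,[379,187]).round(4),"wrist-top",tri(a,[321,168.8],t,[208,230]).round(4))
def ring(im,u):
    # dark thin ring: black-hat, contour nearest u, ellipse fit
    g=cv2.cvtColor(im["pixels"],cv2.COLOR_BGR2GRAY); x,y=u
    bh=cv2.morphologyEx(g,cv2.MORPH_BLACKHAT,np.ones((7,7)))
    m=np.zeros_like(g); cv2.circle(m,(x,y),30,1,-1); bh=bh*m
    p=np.argwhere(bh>15)[:,::-1].astype(np.float32); c=cv2.fitEllipse(p)
    d=np.abs(np.linalg.norm(p-c[0],axis=1)); 
    k=(d>.7*np.median(d))&(d<1.3*np.median(d)); return cv2.fitEllipse(p[k])
ra,rb=ring(a,(109,213)),ring(b,(161,231)); print(ra,rb)
for im,r in((a,ra),(b,rb)): print(onplane(im,r[0],.003).round(4))
print("place ww",tri(a,ra[0],b,rb[0]).round(4),"wt",tri(a,ra[0],t,[306.2,210]).round(4))
# fingertips in tool frame by depth: strip around image centre
z=a["range_z"]; v,u=np.mgrid[240:300:4,305:337:4]; uv=np.c_[u.ravel(),v.ravel()]
zz=z[uv[:,1],uv[:,0]]; P=(rays(a,uv)*zz[:,None])@a["hand_eye"][:3,:3].T+a["hand_eye"][:3,3]
k=(zz>0)&(zz<.25); print(len(P[k]),P[k][np.argsort(-P[k][:,2])][:6].round(4)); print(P[k].min(0),P[k].max(0))
```

```text
mouth wrist-wrist [0.4179 0.2634 0.0292] wrist-top [0.4197 0.2634 0.0226]
((108.5157241821289, 213.98577880859375), (38.937191009521484, 48.062374114990234), 130.00726318359375) ((160.47866821289062, 229.90277099609375), (39.74832534790039, 47.72347640991211), 125.16065979003906)
[[0.4781 0.0148 0.003 ]]
[[0.4781 0.0147 0.003 ]]
place ww [0.4783 0.0144 0.0025] wt [0.4779 0.0141 0.0022]
88 [[ 0.012   0.0049  0.0117]
 [ 0.0121  0.0014  0.0116]
 [ 0.0122 -0.0056  0.0114]
 [ 0.0122 -0.0004  0.0113]
 [ 0.0123  0.0031  0.0112]
 [ 0.0123  0.0066  0.0111]]
[ 0.01131181 -0.00561377 -0.01947559] [0.01268393 0.00660751 0.01170937]
```

Measured mouth is (0.419, 0.263, 0.028) and the empty place (0.478, 0.0145, 0.003). The shut tips lie 12–19 mm ahead of the TCP, so I'll aim for about 20 mm nominal clearance, which leaves roughly 27 mm at most.

Run:
```python
from meas import *; from workcell import manip
q=[0,1,0,0]
def go(x,y,z):
    manip.reach([x,y,.2],q); manip.movel([x,y,z],rate=.12)
    manip.pause(2.8); s=manip.state(); print(s["time"],s["eef_pos"].round(4),s["tool_rot"].round(4),s["force"].round(2),np.abs(s["joint_velocities"]).max())
go(.4188,.2632,.067)
im=manip.get_image("side"); a=im["pixels"][90:210,170:330]
manip.movel([.4188,.2632,.2],rate=.12)
go(.4782,.0145,.044)
im=manip.get_image("side"); b=im["pixels"][130:250,220:380]; 
cv2.imwrite("pics/chk.png",cv2.resize(np.vstack([a,b]),None,fx=2.5,fy=2.5)); cv2.imwrite("pics/side_end.png",im["pixels"])
```

```text
7.4833 [0.4188 0.2632 0.067 ] [-0.  1. -0. -0.] [-0.55 -0.16  1.05] 0.0011819631065800467
14.0417 [0.4782 0.0145 0.044 ] [-0.  1.  0.  0.] [0.14 1.2  0.57] 0.0012421770947298216
```

View pics/chk.png

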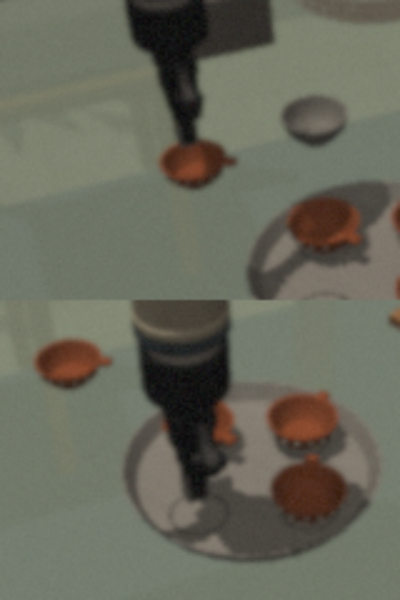

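The upper picture shows the shut fingertips just above the outside diya's mouth, at crop pixel (187,140). The lower one shows them just above the stamped ring, at (197,495), clear of everything and with nothing disturbed.

```bash
python3 -c "
from workcell import manip
print(manip.finish_job())"
```

```text
the job is handed in; nothing more can be done
None
```

The arm pointed at the outside diya and then at the thali's empty place, holding each for 2.8 s with the fingertips about 2–3 cm clear; the job was handed in at about 14 s with the hand still pointing there, and no contact showed in the pictures or force readings.

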